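Square a block of cheese on the wire cutter

TASK

Get the heavy block of cheese ready for slicing: by pushing at its corners and sides, walk it round on the marble bed of the wire cutter until one of its long sides lies flat against the steel fence at the back of the bed and its end touches the slice stop. Only push it: it stays flat on the bed, never lifted or tipped. Leave the slice stop at its setting, and the walnuts, the ring-shaped pastry cutter and the brush where they are.

Things in the scene. Friction and masses are not known exactly. Their poses are not given: they have to be found in the camera images.
- cutter: Wire cheese cutter, fixed: marble bed on rubber feet, x -100 to 100, y -115 to +105 mm in its frame, its top 24 mm above the table. Origin: under the bed, at table height. +x points level from the bed's open front to the fence, +y along the fence towards the slice stop, z up. Its wire bow (hinged behind the fence at y = +58 mm) stands open, up to 310 mm high, wholly behind the fence; not used.
- fence_mid (a point): Point on the cutter's fence: middle of its front face, at bed height; axes as the cutter's. The fence is a steel plate that stands 46 mm above the bed along its whole back edge (x = +100 mm in the cutter's frame), facing -x. Beyond the table a tall cane screen stands across the robot's view, its near face at world x = 0.60 m: keep the arm short of it.
- cheese: Block of waxed hard cheese, rectangular: 80 (its x) x 120 (its y) x 60 (z) mm, about 0.7 kg, loose on the bed; the wax has friction about 0.35 on everything. Origin: centre of its underside. Long sides: its x = -40 and +40 mm faces; ends: y = -60 and +60 mm. At the start it lies turned 30 to 55 degrees anticlockwise (from above) from the cutter's axes, its +y end farthest from the fence.
- stop_face (a point): Point on the face of the slice stop that the block's end must touch: an upright aluminium plate, 5 mm thick, 40 mm tall, sticking out 40 mm from the fence, square to it. The point is 20 mm in front of the fence, 20 mm above the bed; axes as the cutter's; the face looks to -y. Its setting differs from run to run.
- slice_stop (a joint): Setting of the slice stop along the fence (m), 0 = nearest the wire, growing towards the cutter's +y. Clamped by a thumbscrew: it slips only if pushed along with more than about 30 N.
- walnut_a: Bystander: walnut, 30 mm, loose on the table to the right of the cutter. Origin: underside centre at the start.
- walnut_b: Bystander: second walnut, 32 mm, loose, likewise.
- ring_cutter: Bystander: round tinplate pastry cutter, 66 mm across, 41 mm tall with its handle, loose on the table. Origin: underside centre.
- brush: Bystander: flat pastry brush, 182 x 39 x 12 mm, lying loose on the table, long along its x. Origin: underside centre.
There are look-alikes about, which are no part of the job. Of the things that look like the cheese, the larger one is meant.

How it is judged:
By the outcome, as a careful person would: the job done as asked, in the order asked, and still so for the second after the job is handed in, with the robot touching nothing.
It also fails if it takes over 72 s, if anything falls off the work surface, if the arm or the gripper's body presses on something with over 40 N, if the wrist force passes 120 N, or if a joint passes its speed limit or range.

ROBOT

A 6-joint arm with a two-finger parallel gripper is mounted at the origin on the work surface; the furniture and walls round the work are solid. World frame = base frame: x ahead of the robot, y to its left, z up, the work surface at z = 0. Lengths are in m, angles in rad, forces in N, time in s.
With the tool pointing down it reaches from about 0.35 to 0.85 m from the base axis. Payload 8.1 kg.
Tool frame: the origin (TCP) lies between the finger pads; the fingertips stand 14 mm ahead of it and the grasp point (between the pads) lies 5 mm behind it; z points along the fingers, y is the line along which they close (so a half turn about z gives the same grasp; the last joint's range is limited). The gripper opens to 93 mm and grips with 3 to 60 N. Pads are 15 mm wide; open, the fingers measure 128 mm over their backs; the gripper's body (75 mm by 188 mm) begins 65 mm behind the grasp point.
Start: joints at [1.066, 0.13, 1.488, -0, 1.523, -0.085], TCP at [0.245, 0.548, 0.196] pointing down, gripper open.
Joint ranges: [-2.96, 2.96], [-0.89, 2.26], [0.02, 2.5], [-1.34, 4.48], [0, 2.73], [-2.66, 2.66]. Speed limits (rad/s): [2.39, 2.39, 2.79, 3.14, 3.14, 3.14].

INTERFACE

Orientations are given as a rotation vector (axis times angle).
In Python, from plant import robot gives the robot as it stands.
- The arm moves only by the tool arm_command, never from a script. Its argument "targets" is a list of rows, each an object of numbers: "x", "y", "z": the shift along the world's x, y, z in units of 500 mm (1.0 is 500 mm); "rx", "ry", "rz": the turn, a rotation vector about the world's x, y, z in units of 2 rad (1.0 is 2 rad); "claw": the closure in counts, from 0 (fully open) to 255 (shut). In form: [{"x": .., "y": .., "z": .., "rx": .., "ry": .., "rz": .., "claw": ..}, ...]. A call has 1 to 10 rows; each row is the pose to reach, as a shift and turn from the pose commanded when the call began; what a row does not reach only later rows make up. A row lasts 1/12 s, in which the tool goes at most 41.7 mm and 7.16 degrees, less where a joint would pass 70% of its speed; a pose out of reach is approached as far as the arm can. A call with a number of a shift or a turn outside -1 to 1 is refused whole. A call with a gripper value outside its range is refused whole. The fingers move at their own pace and stop on an object; "squeeze" is the grip in N (left out, the last holds). Time passes only in rows, so rows that repeat a pose let the fingers close. It gives the time, the measured TCP pose, the force, the opening and the grip force at its end, in the units of the state.
- robot.read_state(): the state, without advancing time (a new reading comes with each control period).
- robot.read_camera(name): name is "side" or "top"; returns (picture, depth): 384x512x3 uint8, red, green, blue; 384x512 float32, m along the optical axis (not along the pixel's ray), 0 where there is no reading.
- robot.get_calibration(name): a dict with "intrinsics" (3x3 intrinsics, pixels), "dist" ([k1, k2, p1, p2, k3] as OpenCV has them; the pictures are not rectified), "origin" and "orientation" of the camera in the world. Camera axes: x right, y up, looking along -z (the intrinsics and any distortion apply to the point x, -y, -z); pixel columns grow to the right and rows downward; lengths in m; the calibration is good to about 2 mm. A picture is of the moment at which its call begins. get_calibration takes no time and is no camera call.
- robot.close_job(): hands the job in; it is judged then, once.
The state is a dict: "t": time; "q": joint angles; "dq": joint speeds; "joint_torque": joint torques, N m; "tool_pos": TCP position; "orientation": TCP orientation; "force": force on the tool from outside, world axes, zero at the start; "wrist_torque": the same for the moment, N m; "opening": finger opening in m; "gripper_force": force on a finger pad.
Only numpy, scipy, OpenCV 4.12 (cv2) and the standard library are available. Lean on these libraries where they do the work, as an engineer would, in place of code of your own. Each camera call takes 0.05 s, during which the arm holds its last target. There are 200 camera calls.

## Working session

There is one attempt and no reset: what is moved stays moved. The work goes in short steps, Python scripts to look and compute and a tool call to move; the robot and the scene stay as the last step left them, time stands still between calls to the robot, and variables do not carry over. Pictures are saved under pics/ and viewed, at most 10 in all, crops included, and the job is handed in when it is done.

Besides the shell and the picture viewer there is one more tool, called by a JSON object that holds its "fn" and its "kwargs". arm_command: Moves the arm, as the interface text tells. Shifts and turns lie within -1 to 1; 1 stands for 500 mm of shift or 2 rad of turn. Its arguments: {"type":"object","properties":{"targets":{"type":"array","items":{"type":"object","properties":{"x":{"type":"number","minimum":-1,"maximum":1},"y":{"type":"number","minimum":-1,"maximum":1},"z":{"type":"number","minimum":-1,"maximum":1},"rx":{"type":"number","minimum":-1,"maximum":1},"ry":{"type":"number","minimum":-1,"maximum":1},"rz":{"type":"number","minimum":-1,"maximum":1},"claw":{"type":"number"}}}},"squeeze":{"type":"number"}},"required":["targets"]}

```bash
mkdir -p pics; cat > h.py <<'E'
import numpy as np, cv2
from plant import robot
def snap(n,f=None):
    p,d=robot.read_camera(n)
    if f: cv2.imwrite('pics/'+f,cv2.cvtColor(p,cv2.COLOR_RGB2BGR))
    np.savez('/tmp/%s.npz'%n,p=p,d=d); return p,d
def Rm(o):
    o=np.array(o,float)
    if o.shape==(3,3): return o
    return cv2.Rodrigues(o.reshape(3,1))[0]
def world(n,uv,depth):
    c=robot.get_calibration(n); uv=np.array(uv,float).reshape(-1,1,2)
    u=cv2.undistortPoints(uv,np.array(c['intrinsics'],float),np.array(c['dist'],float)).reshape(-1,2)
    d=np.asarray(depth,float).ravel()
    P=np.c_[u[:,0]*d,-u[:,1]*d,-d]
    return P@Rm(c['orientation']).T+np.array(c['origin'])
def cloud(n,d):
    v,u=np.mgrid[:d.shape[0],:d.shape[1]]
    return world(n,np.stack([u.ravel(),v.ravel()],1),d.ravel()).reshape(d.shape+(3,))
E
python3 - <<'E'
from h import *
a,_=snap('top','top0.png'); b,_=snap('side','side0.png')
for n in('top','side'):
    c=robot.get_calibration(n); print(n,c)
print(robot.read_state())
E
```

```text
top {'intrinsics': array([[390.38598633,   0.        , 254.54151856],
       [  0.        , 390.38598633, 189.53706921],
       [  0.        ,   0.        ,   1.        ]]), 'dist': array([-0.08110382,  0.        ,  0.        ,  0.        ,  0.        ]), 'origin': array([0.21839352, 0.16751854, 1.21661358]), 'orientation': array([ 0.10457165, -0.08632815, -1.57651727])}
side {'intrinsics': array([[398.26956394,   0.        , 252.52187359],
       [  0.        , 398.26956394, 187.89479828],
       [  0.        ,   0.        ,   1.        ]]), 'dist': array([0.00181978, 0.        , 0.        , 0.        , 0.        ]), 'origin': array([ 0.29107121, -0.58617711,  0.6510215 ]), 'orientation': array([ 0.9186406 , -0.01245806, -0.08263113])}
{'t': 0.1, 'q': array([ 1.06561337e+00,  1.31051507e-01,  1.48912318e+00,  6.40554125e-07,
        1.52300569e+00, -8.54416273e-02]), 'dq': array([-0.00013192, -0.00286828, -0.00234919, -0.00103677,  0.00036237,
        0.0002001 ]), 'joint_torque': array([ 5.06503893e-04, -5.61346042e+01, -4.93093014e+01,  7.70293269e-02,
        2.92632950e-02, -4.21622008e-05]), 'tool_pos': array([0.24426054, 0.54745246, 0.19483868]), 'orientation': array([-6.54402149e-01, -3.07220597e+00,  2.38538243e-03]), 'force': array([0.37390622, 0.41522557, 0.26474691]), 'wrist_torque': array([-0.00409339, -0.03754817, -0.00362223]), 'gripper_force': 0.0, 'opening': 0.09248598102321358}
```

View pics/top0.png

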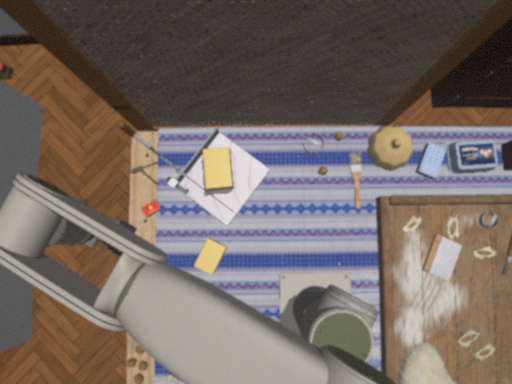

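View pics/side0.png

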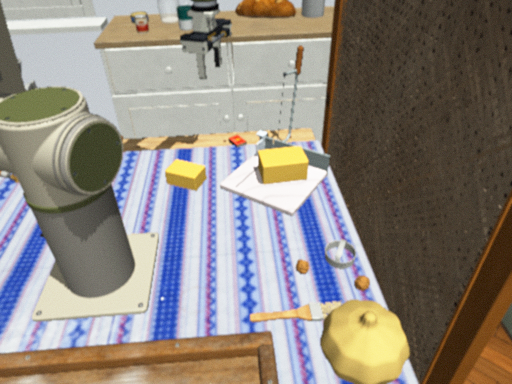

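The top picture shows the big cheese on the marble bed at (218,170) and a smaller yellow look-alike on the table at (210,256). The red box (150,208) and the yellow squash (390,147) could hardly be mistaken for it. The fence runs from (217,132) to (178,182), with the stop near its lower-left end. I choose (218,170) and will check it in a crop while fitting poses.

```bash
python3 - <<'E'
from h import *
for n,(x0,x1,y0,y1) in {'top':(120,290,115,235),'side':(200,350,120,225)}.items():
    z=np.load('/tmp/%s.npz'%n); p,d=z['p'],z['d']
    P=cloud(n,d)
    c=cv2.resize(p[y0:y1,x0:x1],None,fx=3.3,fy=3.3,interpolation=cv2.INTER_CUBIC)
    cv2.imwrite('pics/c_%s.png'%n,cv2.cvtColor(c,cv2.COLOR_RGB2BGR))
    hsv=cv2.cvtColor(p,cv2.COLOR_RGB2HSV)
    X=P[...,0];Y=P[...,1];Z=P[...,2]
    roi=np.zeros(d.shape,bool); roi[y0:y1,x0:x1]=1
    yel=roi&(hsv[...,1]>120)&(hsv[...,0]>18)&(hsv[...,0]<35)&(d>0)
    print(n,'yellow z pct',np.percentile(Z[yel],[5,25,50,75,95]))
    top=yel&(Z>.074)&(Z<.095)&(np.abs(X-.35)<.4)
    if n=='top':
        lab,st=cv2.connectedComponentsWithStats(top.astype(np.uint8))[1:3]; k=1+st[1:,4].argmax(); top=lab==k
    r=cv2.minAreaRect(P[top][:,:2].astype(np.float32)*1000); print('cheese top',r, top.sum(), Z[top].mean())
    print(cv2.boxPoints(r))
    bed=roi&(hsv[...,1]<50)&(hsv[...,2]>120)&(Z>.014)&(Z<.034)
    r=cv2.minAreaRect(P[bed][:,:2].astype(np.float32)*1000); print('bed',r,bed.sum(),Z[bed].mean()); print(cv2.boxPoints(r))
E
```

```text
top yellow z pct [0.01273739 0.01312401 0.01360729 0.01409056 0.01447718]Traceback (most recent call last):
  File "<stdin>", line 14, in <module>
ValueError: attempt to get argmax of an empty sequence
```

View pics/c_top.png

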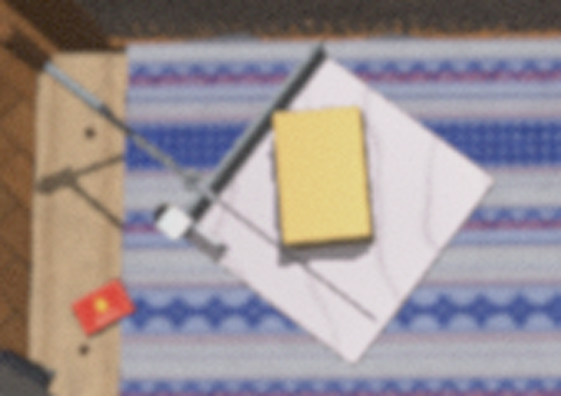

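The crop confirms the large yellow block on the bed at crop (322,175). The fence runs from (322,50) to (195,220), and the stop plate sticks out from about (190,225) to (225,255). Next I fix the colour mask.

```bash
cat > seg.py <<'E'
from h import *
np.set_printoptions(precision=4,suppress=True)
def rect(P,m,name):
    r=cv2.minAreaRect(P[m][:,:2].astype(np.float32)*1000); print(name,np.round(r[0],1),np.round(r[1],1),round(r[2],1),m.sum(),'z',P[m][:,2].mean()); print(cv2.boxPoints(r).round(1).tolist())
def run(n):
    z=np.load('/tmp/%s.npz'%n); p,d=z['p'],z['d']; P=cloud(n,d); Z=P[...,2]
    hsv=cv2.cvtColor(p,cv2.COLOR_RGB2HSV)
    x0,x1,y0,y1={'top':(120,290,115,235),'side':(200,350,120,225)}[n]
    roi=np.zeros(d.shape,bool); roi[y0:y1,x0:x1]=1; roi&=d>0
    return p,P,Z,hsv,roi
E
python3 - <<'E'
from seg import *
for n,pts in {'top':[(218,170),(217,185),(250,170),(225,210),(200,155),(210,140),(183,190),(186,188),(173,182)],'side':[(283,160),(283,174),(285,200),(320,160),(275,147)]}.items():
    p,P,Z,hsv,roi=run(n)
    for u,v in pts: print(n,u,v,p[v,u],hsv[v,u],P[v,u])
    big=roi&(hsv[...,0]>15)&(hsv[...,0]<35)&(hsv[...,1]>90)
    print(np.histogram(Z[big],bins=np.arange(0,.12,.01)))
    t=big&(Z>.07)&(Z<.1)
    if t.sum()>20: rect(P,t,'cheese')
    b=roi&(hsv[...,1]<40)&(hsv[...,2]>140)&(Z>.012)&(Z<.036); rect(P,b,'bed')
E
```

```text
top 218 170 [230 209 136] [ 23 104 230] [0.4151 0.2871 0.087 ]
top 217 185 [230 210 135] [ 24 105 230] [0.3708 0.29   0.0853]
top 250 170 [215 208 213] [159   8 215] [0.4245 0.1944 0.0273]
top 225 210 [225 219 222] [165   7 225] [0.3015 0.2716 0.0258]
top 200 155 [116 113 118] [138  11 118] [0.4733 0.3499 0.0276]
top 210 140 [69 70 70] [90  4 70] [0.2184 0.1675 1.2166]
top 183 190 [130 124 127] [165  12 130] [0.3646 0.4024 0.0224]
top 186 188 [186 181 186] [150   7 186] [0.3652 0.3848 0.0665]
top 173 182 [226 224 224] [  0   2 226] [0.3812 0.4206 0.0833]
(array([  11,   11,    2,    1,    1,    0,    6,   23, 1006,   10,    0]), array([0.  , 0.01, 0.02, 0.03, 0.04, 0.05, 0.06, 0.07, 0.08, 0.09, 0.1 ,
       0.11]))
cheese [422.9 290.2] [118.6  78.3] 4.7 1039 z 0.08466968153237277
[[360.6000061035156, 324.3999938964844], [367.0, 246.3000030517578], [485.20001220703125, 256.0], [478.79998779296875, 334.0]]
bed [424.3 309.6] [277.8 220.5] 52.5 3212 z 0.024653530554584833
[[252.3000030517578, 266.6000061035156], [427.1000061035156, 132.3000030517578], [596.2999877929688, 352.600006103515
[... 223 characters left out ...]

side 320 160 [102 111 104] [ 67  21 111] [0.5291 0.3055 0.0488]
side 275 147 [148 137 106] [ 22  72 148] [0.4165 0.3918 0.0455]
(array([492,  47,  63, 195, 199, 175, 171, 180, 792,   7,   3]), array([0.  , 0.01, 0.02, 0.03, 0.04, 0.05, 0.06, 0.07, 0.08, 0.09, 0.1 ,
       0.11]))
cheese [496.5 345.2] [304.8 173.9] 16.6 979 z 0.08240832884806598
[[325.70001220703125, 384.8999938964844], [375.3999938964844, 218.3000030517578], [667.4000244140625, 305.5], [617.7000122070312, 472.1000061035156]]
bed [425.6 309.5] [288.5 221.6] 52.0 2680 z 0.023344488733127864
[[249.39999389648438, 264.0], [424.1000061035156, 127.5999984741211], [601.7000122070312, 354.8999938964844], [427.0, 491.3999938964844]]
```

```bash
cat >> seg.py <<'E'
A=np.deg2rad(52.5); O=np.array([.3968,.2816]); XC=np.array([np.cos(A),np.sin(A)]); YC=np.array([-np.sin(A),np.cos(A)])
def tocut(P): 
    q=(np.asarray(P)[...,:2]-O)*1000
    return np.stack([q@XC,q@YC,np.asarray(P)[...,2]*1000 if np.asarray(P).shape[-1]>2 else 0*(q@XC)],-1)
def tow(x,y): return O*1000+x*XC+y*YC
E
python3 - <<'E'
from seg import *
for n in('top','side'):
    p,P,Z,hsv,roi=run(n); C=tocut(P)
    b=roi&(hsv[...,1]<40)&(hsv[...,2]>140)&(abs(C[...,2]-24)<8)&(C[...,0]<80)&(C[...,0]>-110); 
    x,y=C[b][:,0],C[b][:,1]
    print(n,'bed ext',np.percentile(x,[.5,2]),np.percentile(y,[.5,2,98,99.5]))
    # edge fits: front edge and side edges
    e=[];
    for yy in range(-90,90,10):
        s=(abs(y-yy)<5)&(x<-50)
        if s.sum()>5: e.append((yy,x[s].min()))
    e=np.array(e); print('front edge slope deg',np.degrees(np.arctan(np.polyfit(e[:,0],e[:,1],1)[0])),np.median(e[:,1]))
    f=roi&(C[...,2]>36)&(C[...,2]<68)&(C[...,0]>90)&(C[...,0]<112)&(C[...,1]<-20)&(C[...,1]>-125)&(hsv[...,1]<60)
    print('fence n',f.sum(), C[f][:,0].mean() if f.any() else 0, np.polyfit(C[f][:,1],C[f][:,0],1) if f.sum()>5 else 0)
    s=roi&(C[...,2]>34)&(C[...,2]<75)&(C[...,0]>50)&(C[...,0]<97)&(C[...,1]>50)&(C[...,1]<115)&(hsv[...,1]<80)
    print('stop n',s.sum()); print(C[s][np.argsort(C[s][:,1])].round(0)[:40].tolist())
E
```

```text
top bed ext [-99.2161 -97.4526] [-113.8982 -111.2492  102.0532  104.3914]
front edge slope deg -0.14685554194242711 -99.29824999749931
fence n 76 101.09375943238508 [ -0.0001 101.0834]
stop n 25
[[73.0, 87.0, 59.0], [87.0, 87.0, 66.0], [62.0, 87.0, 40.0], [67.0, 87.0, 65.0], [82.0, 88.0, 68.0], [63.0, 88.0, 67.0], [78.0, 88.0, 66.0], [73.0, 89.0, 67.0], [61.0, 89.0, 54.0], [88.0, 89.0, 71.0], [69.0, 89.0, 69.0], [84.0, 89.0, 69.0], [61.0, 90.0, 36.0], [64.0, 90.0, 70.0], [79.0, 90.0, 71.0], [61.0, 90.0, 64.0], [76.0, 90.0, 66.0], [91.0, 91.0, 69.0], [71.0, 91.0, 69.0], [86.0, 91.0, 69.0], [61.0, 91.0, 48.0], [67.0, 92.0, 69.0], [82.0, 92.0, 69.0], [94.0, 94.0, 75.0], [96.0, 111.0, 74.0]]
side bed ext [-103.1339 -102.0807] [-114.8285 -113.9679   99.5134  103.117 ]
front edge slope deg 0.20746703662205823 -102.9064143668123
fence n 223 98.79746763066008 [ 0.002  98.9645]
stop n 107
[[95.0, 52.0, 51.0], [95.0, 59.0, 55.0], [96.0, 60.0, 48.0], [96.0, 60.0, 68.0], [97.0, 63.0, 57.0], [95.0, 66.0, 43.0], [95.0, 69.0, 59.0], [97.0, 70.0, 61.0], [97.0, 77.0, 56.0], [96.0, 80.0, 62.0], [97.0, 80.0, 51.0], [95.0, 82.0, 52.0], [81.0, 84.0, 48.0], [71.0, 85.0, 70.0], [72.0, 85.0, 66.0], [56.0, 85.0, 58.0], [56.0, 85.0, 61.0], [94.0, 85.0, 71.0], [62.0, 86.0, 48.0], [62.0, 86.0, 64.0], [89.0, 86.0, 54.0], [83.0, 86.0, 36.0], [89.0, 86.0, 50.0], [73.0, 86.0, 55.0], [78.0, 86.0, 43.0], [95.0, 86.0, 54.0], [95.0, 86.0, 41.0], [63.0, 86.0, 57.0], [58.0, 86.0, 63.0], [68.0, 86.0, 51.0], [57.0, 86.0, 37.0], [73.0, 86.0, 45.0], [84.0, 86.0, 49.0], [90.0, 86.0, 40.0], [57.0, 86.0, 40.0], [85.0, 86.0, 59.0], [96.0, 86.0, 67.0], [58.0, 86.0, 53.0], [96.0, 86.0, 47.0], [69.0, 87.0, 61.0]]
```

The cutter frame is consistent: yaw 52.5°, origin (397, 282) mm, fence at x≈100 and stop face at y≈86.5. In that frame the cheese centre is (23, -15), turned 42° anticlockwise. Turning it clockwise about its fence-side corner brings it almost exactly to the goal. I start with the approach, keeping clear of the bow, with the fingers closed and the tool y axis along the fence.

{"fn": "arm_command", "kwargs": {"targets": [{"x": 0.05,"y": -0.576,"rz": 0.667,"claw": 255},{"x": 0.05,"y": -0.576,"rz": 0.667,"claw": 255},{"x": 0.05,"y": -0.576,"rz": 0.667,"claw": 255},{"x": 0.05,"y": -0.576,"rz": 0.667,"claw": 255},{"x": 0.05,"y": -0.576,"rz": 0.667,"claw": 255},{"x": 0.05,"y": -0.576,"rz": 0.667,"claw": 255},{"x": 0.05,"y": -0.576,"rz": 0.667,"claw": 255},{"x": 0.05,"y": -0.576,"rz": 0.667,"claw": 255},{"x": 0.05,"y": -0.576,"rz": 0.667,"claw": 255},{"x": 0.05,"y": -0.576,"rz": 0.667,"claw": 255}], "squeeze": 10}}

```text
schema error: expected keys x, y, z, rx, ry, rz, claw
```

{"fn": "arm_command", "kwargs": {"targets": [{"x": 0.05,"y": -0.576,"z": 0,"rx": 0,"ry": 0,"rz": 0.667,"claw": 255},{"x": 0.05,"y": -0.576,"z": 0,"rx": 0,"ry": 0,"rz": 0.667,"claw": 255},{"x": 0.05,"y": -0.576,"z": 0,"rx": 0,"ry": 0,"rz": 0.667,"claw": 255},{"x": 0.05,"y": -0.576,"z": 0,"rx": 0,"ry": 0,"rz": 0.667,"claw": 255},{"x": 0.05,"y": -0.576,"z": 0,"rx": 0,"ry": 0,"rz": 0.667,"claw": 255},{"x": 0.05,"y": -0.576,"z": 0,"rx": 0,"ry": 0,"rz": 0.667,"claw": 255},{"x": 0.05,"y": -0.576,"z": 0,"rx": 0,"ry": 0,"rz": 0.667,"claw": 255},{"x": 0.05,"y": -0.576,"z": 0,"rx": 0,"ry": 0,"rz": 0.667,"claw": 255},{"x": 0.05,"y": -0.576,"z": 0,"rx": 0,"ry": 0,"rz": 0.667,"claw": 255},{"x": 0.05,"y": -0.576,"z": 0,"rx": 0,"ry": 0,"rz": 0.667,"claw": 255}], "squeeze": 10}}

```text
t: 0.93
tool_pos: [0.2697, 0.259, 0.1956]
orientation: [-1.217, 2.896, 0.0]
force: [-0.4, 0.3, 0.4]
opening: 0.0307
gripper_force: 0.0
```

{"fn": "arm_command", "kwargs": {"targets": [{"x": 0.246,"y": -0.108,"z": 0,"rx": 0,"ry": 0,"rz": 0.045,"claw": 255},{"x": 0.246,"y": -0.108,"z": 0,"rx": 0,"ry": 0,"rz": 0.045,"claw": 255},{"x": 0.246,"y": -0.108,"z": 0,"rx": 0,"ry": 0,"rz": 0.045,"claw": 255},{"x": 0.246,"y": -0.108,"z": 0,"rx": 0,"ry": 0,"rz": 0.045,"claw": 255},{"x": 0.246,"y": -0.108,"z": -0.2,"rx": 0,"ry": 0,"rz": 0.045,"claw": 255},{"x": 0.246,"y": -0.108,"z": -0.2,"rx": 0,"ry": 0,"rz": 0.045,"claw": 255},{"x": 0.246,"y": -0.108,"z": -0.2,"rx": 0,"ry": 0,"rz": 0.045,"claw": 255},{"x": 0.246,"y": -0.108,"z": -0.2,"rx": 0,"ry": 0,"rz": 0.045,"claw": 255}]}}

```text
t: 1.6
tool_pos: [0.3883, 0.2043, 0.0902]
orientation: [1.335, -2.833, -0.001]
force: [-1.2, -0.6, -0.9]
opening: 0.0003
gripper_force: 0.0
```

{"fn": "arm_command", "kwargs": {"targets": [{"x": 0,"y": 0,"z": -0.04,"rx": 0,"ry": 0,"rz": 0.017,"claw": 255},{"x": 0,"y": 0,"z": -0.08,"rx": 0,"ry": 0,"rz": 0.017,"claw": 255},{"x": 0,"y": 0,"z": -0.092,"rx": 0,"ry": 0,"rz": 0.017,"claw": 255},{"x": 0,"y": 0,"z": -0.092,"rx": 0,"ry": 0,"rz": 0.017,"claw": 255},{"x": 0,"y": 0,"z": -0.092,"rx": 0,"ry": 0,"rz": 0.017,"claw": 255}]}}

```text
t: 2.02
tool_pos: [0.393, 0.2063, 0.051]
orientation: [-1.388, 2.818, -0.0]
force: [0.9, -0.4, -0.2]
opening: 0.0003
gripper_force: 0.0
```

```bash
cat > chk.py <<'E'
import sys
from seg import *
n=sys.argv[1]; snap(n,sys.argv[2] if len(sys.argv)>2 else None)
p,P,Z,hsv,roi=run(n); C=tocut(P)
m=roi&(hsv[...,0]>15)&(hsv[...,0]<35)&(hsv[...,1]>80)&(abs(Z-.084)<.006)&(abs(C[...,0])<130)&(abs(C[...,1])<130)
L,st=cv2.connectedComponentsWithStats(m.astype(np.uint8))[1:3]; m=L==1+st[1:,4].argmax()
q=C[m][:,:2]
r=cv2.minAreaRect(q.astype(np.float32)); print('cheese in cutter',np.round(r[0],1),np.round(r[1],1),'ang',round(r[2],1),'n',m.sum()); print(cv2.boxPoints(r).round(1).tolist())
s=robot.read_state(); print('t',s['t'],'tool cut',tocut(s['tool_pos']),'F cut',s['force'][:2]@XC,s['force'][:2]@YC,s['force'][2])
E
python3 chk.py side; python3 chk.py top pre.png
```

```text
cheese in cutter [-16.4  17.3] [71.8 20.1] ang 42.2 n 118
[[-49.70000076293945, 0.6000000238418579], [-36.20000076293945, -14.199999809265137], [17.0, 34.099998474121094], [3.5, 48.900001525878906]]
t 2.0667 tool cut [-61.6525 -43.165   51.4919] F cut -0.05126334557108828 -0.8733963644949496 0.43545853042692506
cheese in cutter [44.1 10.6] [ 30.2 110.6] ang 55.1 n 232
[[-9.899999618530273, 29.899999618530273], [80.80000305175781, -33.400001525878906], [98.0999984741211, -8.600000381469727], [7.400000095367432, 54.70000076293945]]
t 2.1167 tool cut [-61.4737 -43.262   51.6047] F cut -0.7010884621565553 0.10941261110601343 1.4426298414433802
```

{"fn": "arm_command", "kwargs": {"targets": [{"x": -0.004,"y": 0.024,"z": 0,"rx": 0,"ry": 0,"rz": 0,"claw": 255},{"x": -0.006,"y": 0.042,"z": 0,"rx": 0,"ry": 0,"rz": 0,"claw": 255},{"x": -0.01,"y": 0.052,"z": 0,"rx": 0,"ry": 0,"rz": 0,"claw": 255},{"x": -0.016,"y": 0.062,"z": 0,"rx": 0,"ry": 0,"rz": 0,"claw": 255},{"x": -0.022,"y": 0.072,"z": 0,"rx": 0,"ry": 0,"rz": 0,"claw": 255},{"x": -0.028,"y": 0.084,"z": 0,"rx": 0,"ry": 0,"rz": 0,"claw": 255}]}}

```text
t: 2.62
tool_pos: [0.3783, 0.2481, 0.0499]
orientation: [1.388, -2.818, 0.001]
force: [0.9, -2.3, 0.8]
opening: 0.0005
gripper_force: 1.1
```

{"fn": "arm_command", "kwargs": {"targets": [{"x": -0.004,"y": 0.006,"z": 0,"rx": 0,"ry": 0,"rz": 0,"claw": 255},{"x": -0.008,"y": 0.014,"z": 0,"rx": 0,"ry": 0,"rz": 0,"claw": 255},{"x": -0.012,"y": 0.022,"z": 0,"rx": 0,"ry": 0,"rz": 0,"claw": 255},{"x": -0.016,"y": 0.03,"z": 0,"rx": 0,"ry": 0,"rz": 0,"claw": 255},{"x": -0.02,"y": 0.04,"z": 0,"rx": 0,"ry": 0,"rz": 0,"claw": 255},{"x": -0.024,"y": 0.052,"z": 0,"rx": 0,"ry": 0,"rz": 0,"claw": 255}]}}

```text
t: 3.12
tool_pos: [0.3662, 0.2742, 0.0496]
orientation: [1.388, -2.818, 0.0]
force: [0.6, -1.4, 0.5]
opening: 0.0005
gripper_force: 0.7
```

```bash
python3 chk.py side; python3 chk.py top mid.png
```

```text
cheese in cutter [ 36.5 -14.7] [88.6 96.6] ang 18.8 n 569
[[-20.899999618530273, 16.799999237060547], [10.100000381469727, -74.69999694824219], [94.0, -46.29999923706055], [63.0, 45.20000076293945]]
t 3.1667 tool cut [-23.8484  20.6411  49.6827] F cut 0.8045310652109264 0.5609753992981443 0.1912190663305816Traceback (most recent call last):
  File "chk.py", line 6, in <module>
    L,st=cv2.connectedComponentsWithStats(m.astype(np.uint8))[1:3]; m=L==1+st[1:,4].argmax()
                                                                           ~~~~~~~~~~~~~~~^^
ValueError: attempt to get argmax of an empty sequence
```

View pics/mid.png

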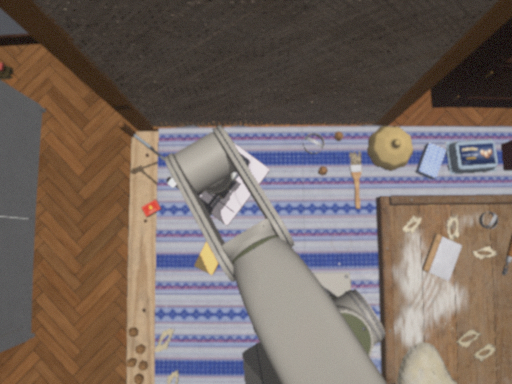

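The top view is mostly hidden by the arm, but the side cloud shows the cheese turned to about 19° with its corner near the fence. I keep pushing, now more squarely toward the fence.

{"fn": "arm_command", "kwargs": {"targets": [{"x": 0.0,"y": 0.008,"z": 0,"rx": 0,"ry": 0,"rz": 0,"claw": 255},{"x": 0.002,"y": 0.016,"z": 0,"rx": 0,"ry": 0,"rz": 0,"claw": 255},{"x": 0.004,"y": 0.024,"z": 0,"rx": 0,"ry": 0,"rz": 0,"claw": 255},{"x": 0.006,"y": 0.032,"z": 0,"rx": 0,"ry": 0,"rz": 0,"claw": 255},{"x": 0.008,"y": 0.04,"z": 0,"rx": 0,"ry": 0,"rz": 0,"claw": 255},{"x": 0.01,"y": 0.047,"z": 0,"rx": 0,"ry": 0,"rz": 0,"claw": 255},{"x": 0.012,"y": 0.054,"z": 0,"rx": 0,"ry": 0,"rz": 0,"claw": 255}]}}

```text
t: 3.8
tool_pos: [0.3726, 0.3011, 0.0496]
orientation: [1.388, -2.818, 0.0]
force: [-0.9, -3.2, 1.2]
opening: 0.0006
gripper_force: 1.6
```

```bash
python3 chk.py side mid2.png
```

```text
cheese in cutter [45.7 -3.6] [117.9  80.7] ang 87.2 n 626
[[2.5999999046325684, -60.599998474121094], [83.0999984741211, -64.5], [88.9000015258789, 53.29999923706055], [8.300000190734863, 57.20000076293945]]
t 3.85 tool cut [ 1.3436 31.2807 49.7378] F cut -1.9134149919018013 1.1147448428272053 -1.0895954435906776
```

View pics/mid2.png

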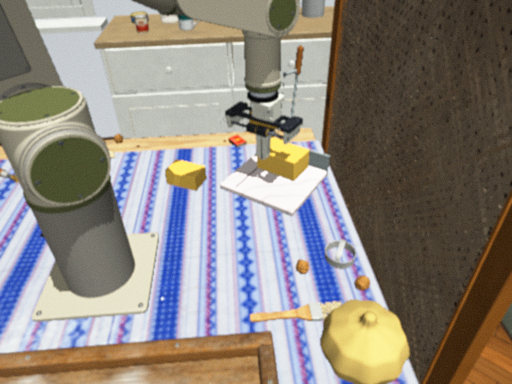

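The block is now about 3° past square (clockwise), its fence-side face 11–17 mm short of the fence and about 29 mm short of the stop. I move the finger to mid-block and press it squarely toward the fence.

{"fn": "arm_command", "kwargs": {"targets": [{"x": -0.01,"y": -0.013,"z": 0,"rx": 0,"ry": 0,"rz": 0,"claw": 255},{"x": 0.022,"y": -0.037,"z": 0,"rx": 0,"ry": 0,"rz": 0,"claw": 255},{"x": 0.054,"y": -0.061,"z": 0,"rx": 0,"ry": 0,"rz": 0,"claw": 255},{"x": 0.054,"y": -0.061,"z": 0,"rx": 0,"ry": 0,"rz": 0,"claw": 255},{"x": 0.059,"y": -0.055,"z": 0,"rx": 0,"ry": 0,"rz": 0,"claw": 255},{"x": 0.064,"y": -0.048,"z": 0,"rx": 0,"ry": 0,"rz": 0,"claw": 255},{"x": 0.069,"y": -0.042,"z": 0,"rx": 0,"ry": 0,"rz": 0,"claw": 255},{"x": 0.074,"y": -0.036,"z": 0,"rx": 0,"ry": 0,"rz": 0,"claw": 255},{"x": 0.076,"y": -0.033,"z": 0,"rx": 0,"ry": 0,"rz": 0,"claw": 255}]}}

```text
t: 4.6
tool_pos: [0.4094, 0.2839, 0.0494]
orientation: [1.388, -2.815, 0.002]
force: [-8.1, -14.3, 9.1]
opening: 0.0007
gripper_force: 8.0
```

```bash
python3 chk.py side
```

```text
cheese in cutter [ 57.5 -28.1] [86.7 70.9] ang 7.7 n 358
[[9.800000190734863, 1.2999999523162842], [19.200000762939453, -69.0999984741211], [105.19999694824219, -57.5], [95.69999694824219, 12.800000190734863]]
t 4.65 tool cut [ 9.3797 -8.5589 49.2756] F cut -8.991222928681685 -0.7752464756743873 6.145127878600778
```

It is seated against the fence (about 9–16 N reaction). Next I back off, lift, turn the tool to keep its body clear of the screen, and go to the -y end.

{"fn": "arm_command", "kwargs": {"targets": [{"x": -0.018,"y": -0.024,"z": 0,"rx": 0,"ry": 0,"rz": 0,"claw": 255},{"x": -0.018,"y": -0.024,"z": 0.08,"rx": 0,"ry": 0,"rz": 0,"claw": 255},{"x": -0.018,"y": -0.024,"z": 0.16,"rx": 0,"ry": 0,"rz": -0.06,"claw": 255},{"x": -0.018,"y": -0.024,"z": 0.24,"rx": 0,"ry": 0,"rz": -0.12,"claw": 255},{"x": -0.018,"y": -0.024,"z": 0.24,"rx": 0,"ry": 0,"rz": -0.18,"claw": 255},{"x": -0.018,"y": -0.024,"z": 0.24,"rx": 0,"ry": 0,"rz": -0.24,"claw": 255},{"x": -0.018,"y": -0.024,"z": 0.24,"rx": 0,"ry": 0,"rz": -0.3,"claw": 255},{"x": -0.018,"y": -0.024,"z": 0.24,"rx": 0,"ry": 0,"rz": -0.36,"claw": 255},{"x": -0.018,"y": -0.024,"z": 0.24,"rx": 0,"ry": 0,"rz": -0.42,"claw": 255},{"x": -0.018,"y": -0.024,"z": 0.24,"rx": 0,"ry": 0,"rz": -0.458,"claw": 255}]}}

```text
t: 5.48
tool_pos: [0.4015, 0.2734, 0.1699]
orientation: [0.01, 3.141, 0.001]
force: [0.2, 0.1, -0.3]
opening: 0.0004
gripper_force: 0.0
```

```bash
python3 chk.py side; python3 chk.py top
```

```text
cheese in cutter [55.9 -0.6] [120.3  83.4] ang 88.5 n 751
[[12.699999809265137, -59.70000076293945], [96.0999984741211, -61.79999923706055], [99.19999694824219, 58.400001525878906], [15.800000190734863, 60.599998474121094]]
t 5.5333 tool cut [ -3.6699  -8.7462 169.8563] F cut -0.7678692452136965 -0.7062178230279367 0.5909963096745688
cheese in cutter [43.6 41.1] [54.7 38.5] ang 9.7 n 166
[[13.399999618530273, 55.5], [19.899999618530273, 17.600000381469727], [73.80000305175781, 26.799999237060547], [67.4000015258789, 64.69999694824219]]
t 5.5833 tool cut [ -3.8082  -8.785  169.7889] F cut 0.8343980081224549 -0.07023079613116574 0.9468043758013827
```

{"fn": "arm_command", "kwargs": {"targets": [{"x": 0.066,"y": -0.004,"z": 0,"rx": 0,"ry": 0,"rz": 0,"claw": 255},{"x": 0.132,"y": -0.008,"z": 0,"rx": 0,"ry": 0,"rz": 0,"claw": 255},{"x": 0.198,"y": -0.012,"z": 0,"rx": 0,"ry": 0,"rz": 0,"claw": 255},{"x": 0.198,"y": -0.012,"z": 0,"rx": 0,"ry": 0,"rz": 0,"claw": 255},{"x": 0.198,"y": -0.012,"z": -0.07,"rx": 0,"ry": 0,"rz": 0,"claw": 255},{"x": 0.198,"y": -0.012,"z": -0.14,"rx": 0,"ry": 0,"rz": 0,"claw": 255},{"x": 0.198,"y": -0.012,"z": -0.2,"rx": 0,"ry": 0,"rz": 0,"claw": 255},{"x": 0.198,"y": -0.012,"z": -0.236,"rx": 0,"ry": 0,"rz": 0,"claw": 255},{"x": 0.198,"y": -0.012,"z": -0.236,"rx": 0,"ry": 0,"rz": 0,"claw": 255}]}}

```text
t: 6.33
tool_pos: [0.4965, 0.2653, 0.0462]
orientation: [0.004, -3.134, 0.005]
force: [-1.6, -0.2, 0.7]
opening: 0.0002
gripper_force: 0.0
```

```bash
python3 chk.py side endpre.png
```

```text
cheese in cutter [56.2 -1. ] [ 81.5 119.1] ang 0.6 n 735
[[14.800000190734863, 58.0], [16.100000381469727, -61.0], [97.69999694824219, -60.099998474121094], [96.30000305175781, 59.0]]
t 6.3833 tool cut [ 49.331  -89.9752  49.197 ] F cut -0.9461775608924426 0.5684185884502359 -0.004867548400484978
```

View pics/endpre.png

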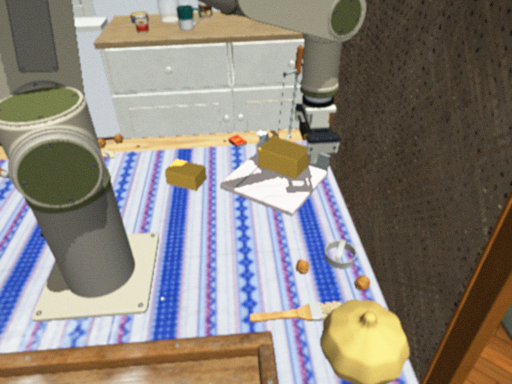

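The finger stands in place beside the -y end at (318,150), clear of the fence and screen, and the block lies parallel to the fence at about 0.5°. Now I push along the fence toward the stop.

{"fn": "arm_command", "kwargs": {"targets": [{"x": -0.0063,"y": 0.0049,"z": 0,"rx": 0,"ry": 0,"rz": 0,"claw": 255},{"x": -0.0127,"y": 0.0097,"z": 0,"rx": 0,"ry": 0,"rz": 0,"claw": 255},{"x": -0.019,"y": 0.0146,"z": 0,"rx": 0,"ry": 0,"rz": 0,"claw": 255},{"x": -0.0254,"y": 0.0195,"z": 0,"rx": 0,"ry": 0,"rz": 0,"claw": 255},{"x": -0.0317,"y": 0.0244,"z": 0,"rx": 0,"ry": 0,"rz": 0,"claw": 255},{"x": -0.0381,"y": 0.0292,"z": 0,"rx": 0,"ry": 0,"rz": 0,"claw": 255},{"x": -0.0444,"y": 0.0341,"z": 0,"rx": 0,"ry": 0,"rz": 0,"claw": 255},{"x": -0.0476,"y": 0.0365,"z": 0,"rx": 0,"ry": 0,"rz": 0,"claw": 255}]}}

```text
t: 7.05
tool_pos: [0.4773, 0.285, 0.0526]
orientation: [0.001, 3.14, 0.0]
force: [3.7, -3.5, 3.7]
opening: 0.0004
gripper_force: 3.0
```

```bash
python3 chk.py side
```

```text
cheese in cutter [54.5 10.4] [121.9  81.9] ang 88.5 n 682
[[11.899999618530273, -49.5], [93.80000305175781, -51.70000076293945], [97.0999984741211, 70.19999694824219], [15.199999809265137, 72.4000015258789]]
t 7.1 tool cut [ 51.6923 -61.5267  52.5349] F cut 0.3107611871935553 -4.2522050071537585 3.242376229198243
```

{"fn": "arm_command", "kwargs": {"targets": [{"x": -0.0063,"y": 0.0049,"z": 0,"rx": 0,"ry": 0,"rz": 0,"claw": 255},{"x": -0.0111,"y": 0.0085,"z": 0,"rx": 0,"ry": 0,"rz": 0,"claw": 255},{"x": -0.0143,"y": 0.011,"z": 0,"rx": 0,"ry": 0,"rz": 0,"claw": 255},{"x": -0.0174,"y": 0.0134,"z": 0,"rx": 0,"ry": 0,"rz": 0,"claw": 255},{"x": -0.019,"y": 0.0146,"z": 0,"rx": 0,"ry": 0,"rz": 0,"claw": 255}]}}

```text
t: 7.52
tool_pos: [0.468, 0.2921, 0.0525]
orientation: [0.001, 3.14, 0.0]
force: [4.6, -4.2, 5.0]
opening: 0.0004
gripper_force: 3.7
```

{"fn": "arm_command", "kwargs": {"targets": [{"x": -0.0008,"y": 0.0006,"z": 0,"rx": 0,"ry": 0,"rz": 0,"claw": 255},{"x": -0.0016,"y": 0.0012,"z": 0,"rx": 0,"ry": 0,"rz": 0,"claw": 255}]}}

```text
t: 7.68
tool_pos: [0.4673, 0.2926, 0.0524]
orientation: [0.001, 3.14, 0.0]
force: [4.8, -3.9, 5.7]
opening: 0.0007
gripper_force: 3.7
```

```bash
python3 chk.py side
```

```text
cheese in cutter [56.3 23.1] [121.6  82.9] ang 89.5 n 677
[[14.300000190734863, -37.400001525878906], [97.19999694824219, -38.0], [98.19999694824219, 83.5], [15.300000190734863, 84.19999694824219]]
t 7.7333 tool cut [ 51.6339 -49.1243  52.4405] F cut 0.05520820633314178 -5.322390876327098 4.727093625805572
```

{"fn": "arm_command", "kwargs": {"targets": [{"x": -0.0008,"y": 0.0006,"z": 0,"rx": 0,"ry": 0,"rz": 0,"claw": 255},{"x": -0.0016,"y": 0.0012,"z": 0,"rx": 0,"ry": 0,"rz": 0,"claw": 255},{"x": -0.0016,"y": 0.0012,"z": 0,"rx": 0,"ry": 0,"rz": 0,"claw": 255}]}}

```text
t: 7.98
tool_pos: [0.4665, 0.2932, 0.0525]
orientation: [0.001, 3.14, 0.0]
force: [3.1, -2.7, 5.3]
opening: 0.0006
gripper_force: 3.5
```

{"fn": "arm_command", "kwargs": {"targets": [{"x": -0.0008,"y": 0.0006,"z": 0,"rx": 0,"ry": 0,"rz": 0,"claw": 255},{"x": -0.0016,"y": 0.0012,"z": 0,"rx": 0,"ry": 0,"rz": 0,"claw": 255},{"x": -0.0016,"y": 0.0012,"z": 0,"rx": 0,"ry": 0,"rz": 0,"claw": 255}]}}

```text
t: 8.23
tool_pos: [0.4657, 0.2938, 0.0524]
orientation: [0.001, 3.14, 0.0]
force: [4.0, -3.0, 4.9]
opening: 0.0005
gripper_force: 3.6
```

{"fn": "arm_command", "kwargs": {"targets": [{"x": -0.0008,"y": 0.0006,"z": 0,"rx": 0,"ry": 0,"rz": 0,"claw": 255},{"x": -0.0016,"y": 0.0012,"z": 0,"rx": 0,"ry": 0,"rz": 0,"claw": 255},{"x": -0.0016,"y": 0.0012,"z": 0,"rx": 0,"ry": 0,"rz": 0,"claw": 255}]}}

```text
t: 8.48
tool_pos: [0.4649, 0.2944, 0.0524]
orientation: [0.001, 3.14, 0.0]
force: [5.1, -3.8, 6.0]
opening: 0.0005
gripper_force: 3.6
```

{"fn": "arm_command", "kwargs": {"targets": [{"x": -0.0008,"y": 0.0006,"z": 0,"rx": 0,"ry": 0,"rz": 0,"claw": 255},{"x": -0.0016,"y": 0.0012,"z": 0,"rx": 0,"ry": 0,"rz": 0,"claw": 255},{"x": -0.0016,"y": 0.0012,"z": 0,"rx": 0,"ry": 0,"rz": 0,"claw": 255}]}}

```text
t: 8.73
tool_pos: [0.4646, 0.2946, 0.0525]
orientation: [0.002, 3.139, -0.0]
force: [6.4, -5.3, 4.3]
opening: 0.0004
gripper_force: 4.5
```

```bash
python3 chk.py side
```

```text
cheese in cutter [55.2 25.1] [121.3  80.7] ang 89.5 n 674
[[14.399999618530273, -35.20000076293945], [95.0999984741211, -35.900001525878906], [96.0999984741211, 85.4000015258789], [15.399999618530273, 86.0]]
t 8.7833 tool cut [ 51.63   -45.8756  52.5665] F cut -0.3712349659258716 -7.108998431347279 4.408391475567133
```

{"fn": "arm_command", "kwargs": {"targets": [{"x": -0.0008,"y": 0.0006,"z": 0,"rx": 0,"ry": 0,"rz": 0,"claw": 255},{"x": -0.0012,"y": 0.0009,"z": 0,"rx": 0,"ry": 0,"rz": 0,"claw": 255},{"x": -0.0012,"y": 0.0009,"z": 0,"rx": 0,"ry": 0,"rz": 0,"claw": 255}]}}

```text
t: 9.03
tool_pos: [0.4644, 0.2947, 0.0526]
orientation: [0.002, 3.138, -0.001]
force: [8.4, -6.3, 4.0]
opening: 0.0005
gripper_force: 5.4
```

It touches the stop: the force has risen to about 10 N and the tool no longer advances. I leave the end and go round to press the long side flat on the fence.

{"fn": "arm_command", "kwargs": {"targets": [{"x": 0.019,"y": -0.015,"z": 0,"rx": 0,"ry": 0,"rz": 0,"claw": 255},{"x": 0.019,"y": -0.015,"z": 0.07,"rx": 0,"ry": 0,"rz": 0,"claw": 255},{"x": 0.019,"y": -0.015,"z": 0.15,"rx": 0,"ry": 0,"rz": 0,"claw": 255},{"x": 0.019,"y": -0.015,"z": 0.23,"rx": 0,"ry": 0,"rz": 0,"claw": 255},{"x": -0.05,"y": -0.015,"z": 0.23,"rx": 0,"ry": 0,"rz": 0,"claw": 255},{"x": -0.12,"y": -0.015,"z": 0.23,"rx": 0,"ry": 0,"rz": 0.06,"claw": 255},{"x": -0.195,"y": -0.02,"z": 0.23,"rx": 0,"ry": 0,"rz": 0.12,"claw": 255},{"x": -0.195,"y": -0.02,"z": 0.23,"rx": 0,"ry": 0,"rz": 0.18,"claw": 255},{"x": -0.195,"y": -0.02,"z": 0.23,"rx": 0,"ry": 0,"rz": 0.24,"claw": 255},{"x": -0.195,"y": -0.02,"z": 0.23,"rx": 0,"ry": 0,"rz": 0.3,"claw": 255}]}}

```text
t: 9.87
tool_pos: [0.3637, 0.2853, 0.1661]
orientation: [0.938, -2.996, -0.001]
force: [-0.0, 0.2, 0.6]
opening: 0.0004
gripper_force: 0.0
```

```bash
python3 chk.py side; python3 chk.py top
```

```text
cheese in cutter [56.7 26. ] [ 83.4 119.6] ang 0.2 n 734
[[14.800000190734863, 85.69999694824219], [15.100000381469727, -34.0], [98.5, -33.70000076293945], [98.19999694824219, 85.9000015258789]]
t 9.9167 tool cut [-17.0454  28.2357 166.0224] F cut -0.07115022896801834 -1.0083551774093926 0.6169350091157659
cheese in cutter [48.5 77.8] [44.3 20.2] ang 8.5 n 80
[[25.0, 84.5], [28.0, 64.5], [71.9000015258789, 71.0999984741211], [68.9000015258789, 91.0999984741211]]
t 9.9667 tool cut [-16.8493  28.0304 166.0838] F cut 0.27173572202526375 0.3941230623616222 1.1992795165845365
```

{"fn": "arm_command", "kwargs": {"targets": [{"x": 0,"y": 0,"z": 0,"rx": 0,"ry": 0,"rz": 0.06,"claw": 255},{"x": 0,"y": 0,"z": -0.06,"rx": 0,"ry": 0,"rz": 0.12,"claw": 255},{"x": 0,"y": 0,"z": -0.13,"rx": 0,"ry": 0,"rz": 0.16,"claw": 255},{"x": 0,"y": 0,"z": -0.2,"rx": 0,"ry": 0,"rz": 0.16,"claw": 255},{"x": 0,"y": 0,"z": -0.23,"rx": 0,"ry": 0,"rz": 0.16,"claw": 255},{"x": 0,"y": 0,"z": -0.23,"rx": 0,"ry": 0,"rz": 0.16,"claw": 255},{"x": 0.012,"y": 0.0159,"z": -0.23,"rx": 0,"ry": 0,"rz": 0.16,"claw": 255},{"x": 0.024,"y": 0.0317,"z": -0.23,"rx": 0,"ry": 0,"rz": 0.16,"claw": 255},{"x": 0.0268,"y": 0.0349,"z": -0.23,"rx": 0,"ry": 0,"rz": 0.16,"claw": 255}]}}

```text
t: 10.72
tool_pos: [0.3799, 0.3041, 0.0532]
orientation: [-1.389, 2.816, 0.001]
force: [0.2, 0.4, 0.2]
opening: 0.0006
gripper_force: 0.0
```

{"fn": "arm_command", "kwargs": {"targets": [{"x": 0.0012,"y": 0.0016,"z": 0,"rx": 0,"ry": 0,"rz": 0,"claw": 255},{"x": 0.0018,"y": 0.0024,"z": 0,"rx": 0,"ry": 0,"rz": 0,"claw": 255},{"x": 0.0018,"y": 0.0024,"z": 0,"rx": 0,"ry": 0,"rz": 0,"claw": 255}]}}

```text
t: 10.97
tool_pos: [0.3795, 0.304, 0.0522]
orientation: [-1.392, 2.816, 0.0]
force: [0.1, 0.4, -1.1]
opening: 0.0008
gripper_force: 0.0
```

{"fn": "arm_command", "kwargs": {"targets": [{"x": 0.0006,"y": 0.0008,"z": 0,"rx": 0,"ry": 0,"rz": 0,"claw": 255},{"x": 0.0012,"y": 0.0016,"z": 0,"rx": 0,"ry": 0,"rz": 0,"claw": 255},{"x": 0.0012,"y": 0.0016,"z": 0,"rx": 0,"ry": 0,"rz": 0,"claw": 255}]}}

```text
t: 11.22
tool_pos: [0.38, 0.3048, 0.0518]
orientation: [-1.393, 2.816, 0.0]
force: [0.7, -0.1, 0.2]
opening: 0.0004
gripper_force: 0.0
```

{"fn": "arm_command", "kwargs": {"targets": [{"x": 0.0012,"y": 0.0016,"z": 0,"rx": 0,"ry": 0,"rz": 0,"claw": 255},{"x": 0.0024,"y": 0.0032,"z": 0,"rx": 0,"ry": 0,"rz": 0,"claw": 255},{"x": 0.0024,"y": 0.0032,"z": 0,"rx": 0,"ry": 0,"rz": 0,"claw": 255}]}}

```text
t: 11.47
tool_pos: [0.3806, 0.3057, 0.0515]
orientation: [1.393, -2.814, 0.001]
force: [-2.9, -4.4, 2.6]
opening: 0.0004
gripper_force: 2.5
```

{"fn": "arm_command", "kwargs": {"targets": [{"x": 0.0012,"y": 0.0016,"z": 0,"rx": 0,"ry": 0,"rz": 0,"claw": 255},{"x": 0.0024,"y": 0.0032,"z": 0,"rx": 0,"ry": 0,"rz": 0,"claw": 255},{"x": 0.0024,"y": 0.0032,"z": 0,"rx": 0,"ry": 0,"rz": 0,"claw": 255}]}}

```text
t: 11.72
tool_pos: [0.3806, 0.3058, 0.051]
orientation: [1.391, -2.81, 0.004]
force: [-8.1, -11.6, 8.6]
opening: 0.0005
gripper_force: 7.0
```

It is seated: 14 N and no more motion. I retract the way I came to clear the view.

{"fn": "arm_command", "kwargs": {"targets": [{"x": -0.012,"y": -0.016,"z": 0,"rx": 0,"ry": 0,"rz": 0,"claw": 255},{"x": -0.04,"y": -0.052,"z": 0,"rx": 0,"ry": 0,"rz": 0,"claw": 255},{"x": -0.06,"y": -0.07,"z": 0.07,"rx": 0,"ry": 0,"rz": 0,"claw": 255},{"x": -0.1,"y": -0.08,"z": 0.15,"rx": 0,"ry": 0,"rz": 0,"claw": 255},{"x": -0.16,"y": -0.1,"z": 0.22,"rx": 0,"ry": 0,"rz": 0,"claw": 255},{"x": -0.21,"y": -0.1,"z": 0.29,"rx": 0,"ry": 0,"rz": -0.06,"claw": 255},{"x": -0.22,"y": -0.06,"z": 0.29,"rx": 0,"ry": 0,"rz": -0.12,"claw": 255},{"x": -0.23,"y": 0.02,"z": 0.29,"rx": 0,"ry": 0,"rz": -0.18,"claw": 255},{"x": -0.24,"y": 0.1,"z": 0.29,"rx": 0,"ry": 0,"rz": -0.24,"claw": 255},{"x": -0.25,"y": 0.18,"z": 0.29,"rx": 0,"ry": 0,"rz": -0.3,"claw": 255}]}}

```text
t: 12.55
tool_pos: [0.2586, 0.3919, 0.198]
orientation: [-0.523, 3.095, 0.003]
force: [0.6, 0.0, 0.7]
opening: -0.0
gripper_force: 0.0
```

{"fn": "arm_command", "kwargs": {"targets": [{"x": -0.01,"y": 0.08,"z": 0,"rx": 0,"ry": 0,"rz": -0.06,"claw": 255},{"x": -0.02,"y": 0.16,"z": 0,"rx": 0,"ry": 0,"rz": -0.12,"claw": 255},{"x": -0.02,"y": 0.24,"z": 0,"rx": 0,"ry": 0,"rz": -0.18,"claw": 255},{"x": -0.02,"y": 0.3,"z": 0,"rx": 0,"ry": 0,"rz": -0.24,"claw": 255},{"x": -0.02,"y": 0.3,"z": 0,"rx": 0,"ry": 0,"rz": -0.3,"claw": 255},{"x": -0.02,"y": 0.3,"z": 0,"rx": 0,"ry": 0,"rz": -0.3,"claw": 255}]}}

```text
t: 13.05
tool_pos: [0.2478, 0.541, 0.1953]
orientation: [-0.411, -3.114, 0.003]
force: [-0.7, -0.0, -1.2]
opening: 0.0002
gripper_force: 0.0
```

```bash
cat > fin.py <<'E'
from seg import *
ims=[]
for n,(x0,x1,y0,y1) in {'top':(155,285,120,232),'side':(215,345,118,230)}.items():
    p,d=snap(n); ims.append(cv2.resize(p[y0:y1,x0:x1],None,fx=3,fy=3,interpolation=cv2.INTER_CUBIC))
    p,P,Z,hsv,roi=run(n); C=tocut(P)
    f=roi&(C[...,2]>50)&(C[...,2]<66)&(C[...,0]>92)&(C[...,0]<110)&(C[...,1]<-45)&(C[...,1]>-110)&(hsv[...,1]<60)
    s=roi&(C[...,2]>38)&(C[...,2]<62)&(C[...,0]>58)&(C[...,0]<90)&(C[...,1]>70)&(C[...,1]<105)&(hsv[...,1]<60)
    print(n,'fence x',np.median(C[f][:,0]) if f.any() else 0,'stop y',np.percentile(C[s][:,1],[10,50]) if s.any() else 0,s.sum())
cv2.imwrite('pics/'+__import__('sys').argv[1],cv2.cvtColor(np.hstack(ims),cv2.COLOR_RGB2BGR))
E
python3 chk.py top; python3 chk.py side; python3 fin.py fin1.png
```

```text
cheese in cutter [59.5 26.9] [ 79.5 119.2] ang 0.2 n 1045
[[19.5, 86.4000015258789], [20.0, -32.900001525878906], [99.4000015258789, -32.599998474121094], [99.0, 86.69999694824219]]
t 13.1 tool cut [114.6794 275.3001 195.9251] F cut -0.8095785376015072 -1.2222993639984203 0.8778163374455502
cheese in cutter [56.7 26.4] [ 82.3 122.1] ang 0.3 n 725
[[15.199999809265137, 87.19999694824219], [15.800000190734863, -34.79999923706055], [98.0999984741211, -34.400001525878906], [97.5, 87.69999694824219]]
t 13.15 tool cut [114.4739 274.7988 196.476 ] F cut -0.28128247338876455 1.299371380867943 -0.4311828775432899
top fence x 101.03894841443073 stop y [88.8832 89.9115] 2
side fence x 98.68255027521987 stop y 0 0
```

View pics/fin1.png

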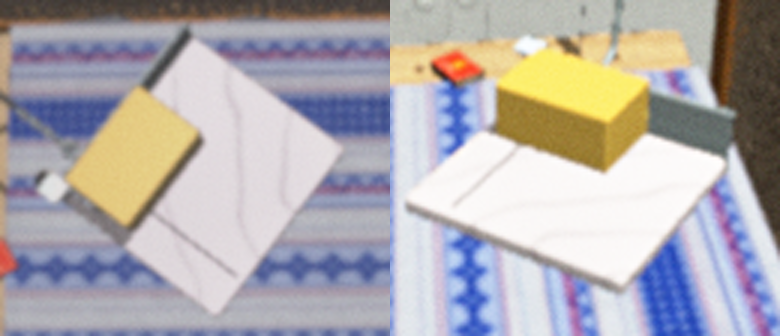

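The crop shows the block's long side flush with the fence (left crop, about (105,130)). Its end is against the stop plate at (100,205). The fit agrees: 0.2° off square, fence-side face at 99–100 mm, end at 86.5 mm, and nothing else moved. I hand it in.

```bash
python3 -c "
from plant import robot
print(robot.close_job())"
```

```text
the job is handed in; nothing more can be done
None
```

I handed the job in at about 13 s. The cheese's long side lies flat against the fence (within about 0.2°), and its end is at the slice stop within the camera's 1–2 mm accuracy. It was only pushed, pushes toward the stop stayed near 10 N (it slips at about 30 N), and I saw no bystander move.

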